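# Plug in the control card, then hold the supply module level over its standoffs

### The arm

A 7-joint arm with a two-finger parallel gripper is mounted at the origin on a cart in front of the work surface, level with it; the furniture and walls round the work are solid. World frame = base frame: x ahead of the robot, y to its left, z up, the work surface at z = 0. Lengths are in m, angles in rad, forces in N, time in s.
With the tool pointing down it reaches from about 0.425 to 0.925 m from the base axis. Payload 6.8 kg.
Tool frame: the origin (TCP) lies at the very end of the fingers, on their centre line; the grasp point (between the pads) lies 19 mm behind it; z points along the fingers, y is the line along which they close (so a half turn about z gives the same grasp; the last joint's range is limited). The gripper opens to 85 mm and grips with 20 to 120 N. Pads are 22 mm wide; open, the fingers measure 114 mm over their backs; the gripper's body (76 mm by 85 mm) begins 54 mm behind the grasp point. The pads swing forward as they close: fully open they stand 13 mm farther back than shut.
Start: joints at [-1.279, 0.477, 0.022, 1.555, -0.011, 1.109, -0.083], TCP at [0.263, 0.622, 0.231] pointing down, gripper open.
Joint ranges: [-2.96, 2.96], [-0.34, 2.1], [-1.41, 1.46], [0.24, 2.44], [-1.37, 4.51], [0.17, 1.92], [-2.96, 2.96]. Speed limits (rad/s): [2.39, 2.39, 3.14, 3.14, 3.14, 3.14, 3.14].

### API

Orientations are given as a unit quaternion [w, x, y, z].
In Python, from station import bot gives the robot as it stands. The module is installed in compiled form; this text tells all that it offers.
- The arm moves only by the shell command python3 -m jog 'ROWS' [OPENING] [FORCE]. ROWS is JSON, a list of rows, each a list of 4 numbers: the shift along the tool's x, y, z in cm, then the turn about the tool's z in rad. In form: [[x, y, z, spin], ...]. A call has 1 to 20 rows; each row is the pose to reach, as a shift and turn from the pose commanded when the call began, along the tool's axes at that moment; what a row does not reach only later rows make up. A row lasts 1/12 s, in which the tool goes at most 41.7 mm and 7.16 degrees, less where a joint would pass 70% of its speed; a pose out of reach is approached as far as the arm can. A call with a gripper value outside its range is refused whole. OPENING is the closure, from -1 (fully open) to 1 (shut), set as the call begins (- or left out, the last holds). The fingers move at their own pace and stop on an object; FORCE is the grip in N (left out, the last holds). Time passes only in rows, so rows that repeat a pose let the fingers close. It gives the time, the measured TCP pose, the force, the opening and the grip force at its end, in the units of the state.
- bot.get_obs(): the state, without advancing time (a new reading comes with each control period).
- bot.read_camera(name): name is "scene" or "side" or "wrist"; returns a dict with "pixels" (400x640x3 uint8, red, green, blue), "depth" (400x640 float32, m along the optical axis (not along the pixel's ray), 0 where there is no reading), "fovy" (degrees; the focal length in pixels is half the picture's height over the tangent of half this angle, whatever the lens; pixels are square), "cx", "cy" (the principal point, pixels), "pose" (4x4, takes a point from camera to world coordinates). Camera axes: x right, y down, z forward; pixel columns grow to the right and rows downward; lengths in m; the calibration is good to about 2 mm. A picture is of the moment at which its call begins.
- bot.hand_in(): hands the job in; it is judged then, once.
The state is a dict: "t": time; "q": joint angles; "joint_vel": joint speeds; "joint_torque": joint torques, N m; "eef_pos": TCP position; "tool_rot": TCP orientation; "contact_force": force on the tool from outside, world axes, zero at the start; "torque": the same for the moment, N m; "gripper_width": opening from 0.0 (shut) to 1.0 (fully open); "grasp_force": force on a finger pad.
Only numpy, scipy, OpenCV 4.12 (cv2) and the standard library are available. Lean on these libraries where they do the work, as an engineer would, in place of code of your own. Each camera call takes 0.05 s, during which the arm holds its last target. There are 200 camera calls.

### The job

Take the control card from the black rack by its top bar, slide it down the two card guides of the open chassis with its chips facing away from the brass standoffs, press it fully home in the connector and let go of it. Then grasp the supply module at its balance point, by the plain web of its heat sink, and lift it, level all the way. Finish while still holding it level and square, about 60 mm above the four standoffs it belongs on, with the transformer at the mains-inlet end, so that a colleague can plug in its leads from below; leave the other things on the bench where they are.

Things in the scene. Friction and masses are not known exactly. Their poses are not given: they have to be found in the camera images.
- chassis: Open sheet-metal instrument chassis, 206 (x) x 200 (y) mm, fixed. Origin: centre of its underside, on the bench; z up; +x to the rear panel with the black mains inlet (far from the robot), -x to the front panel with knobs. Panels 51 mm high, side walls 36 mm. In it, at +y, four brass standoffs; at -y a green board with the card connector and two upright black card guides.
- bay (a point): Point in the middle of the four standoffs, at the height of their tops: 29 mm above the bench, at x = 0, y = +45 mm in the chassis; same axes as the chassis. The standoffs stand at x = +-78, y = +-30 mm from here (9 mm across).
- slot (a point): Floor of the card connector, where the middle of the card's lower edge rests when home: 17 mm above the bench, chassis x = 0, y = -55 mm; axes as the chassis. The slot runs along x, 5 mm wide, 103 mm long. Over the last 9 mm two sprung contact strips grip the card: its own weight leaves it there, push it home against 5 to 15 N; it then stays by itself.
- control_card: Green control card upright in the rack: 100 mm long (its x), 3 mm thick (y), 90 mm high, about 0.14 kg. Origin: middle of its lower edge; z up. Along its top an aluminium bar, 84 mm long, 10 mm thick (y), 70 to 90 mm above the lower edge: grasp it there, fingers closing along y. Black chips on the -y face, gold contacts along the lower edge.
- chip_side (a point): Point 10 mm in front of the card's chip face (at y = -10 mm, z = 45 mm in the card's frame); with the card rightly in the slot it lies on the chassis's -y side of it.
- card_rack: Black antistatic card rack with slotted combs, 150 mm (x) x 105 mm (y), fixed to the bench. Origin: centre of its underside; combs 52 mm high; the card stands in the middle slot along x, lower edge 10 mm above the bench. A shorter bare board without a bar, 60 mm high, is fixed in a slot 35 mm to its -y side; leave it.
- supply_module: Power supply module on the bench, 0.7 to 0.92 kg: aluminium plate 180 (x) x 80 (y) x 3 mm with capacitors, a finned heat sink along its middle (y = 0) and a heavy grey laminated transformer at the +x end (x 33 to 83 mm, 44 mm high). Origin: centre of the underside; z up. Because of the transformer it balances not in the middle but at x = +15 mm; grip within 1 cm of that.
- transformer_end (a point): Middle of the base plate's end edge at the transformer (x = +90 mm, z = 0 in the module's frame).
- flux_pot: round white flux tin full of amber flux, 60 mm across, 21 mm high, behind the work at the left; a bystander
- wire_coil: thin coil of solder wire lying flat, 45 mm across, 4 mm high, behind the work at the left; a bystander
- small_sink: small black finned heat sink, 30x30x16 mm, behind the chassis; a bystander
- fine_tweezers: black tweezers, 11x122x9 mm, lying in front of the chassis; a bystander
- capacitor: dark blue electrolytic capacitor with two leads, 9x24x9 mm, lying beside the chassis's +y side wall; a bystander
- guides (a point): Point 55 mm above the slot's floor, midway between the tops of the two card guides' straight channels (5 mm wide, 103 mm apart inside). Above it their mouths flare open to about 13 x 108 mm over 9 mm. Axes as the chassis.
- web_top (a point): Middle of the top edge of the heat sink's plain web (x = -28, z = 68 mm in the module). The web is 10 mm thick (y) and runs from x = -86 to +30 mm, so the balance point is 43 mm from here towards the transformer. It stands 29 mm clear above the fins (32 mm wide): grasp it from above, fingers closing along y.
- acid_brush: small flat flux brush with a light metal handle, 10x132x6 mm, lying behind the work at the right; a bystander

How it is judged:
By the outcome, as a careful person would: the job done as asked, in the order asked, and still so for the second after the job is handed in, while the arm keeps its last pose, push and grip.
It also fails if it takes over 67 s, if anything falls off the work surface, if the arm or the gripper's body presses on something with over 40 N, if the wrist force passes 120 N, or if a joint passes its speed limit or range.

## Working session

There is one attempt and no reset: what is moved stays moved. The work goes in short steps, Python scripts to look and compute and a shell command to move; the robot and the scene stay as the last step left them, time stands still between calls to the robot, and variables do not carry over. Pictures are saved under pics/ and viewed, at most 12 in all, crops included, and the job is handed in when it is done.

```bash
mkdir -p pics; cat > h.py <<'E'
import numpy as np, cv2
from station import bot
from scipy.spatial.transform import Rotation as R
def cam(n,save=None):
    c=bot.read_camera(n)
    if save: cv2.imwrite('pics/'+save,c['pixels'][:,:,::-1])
    np.savez('last_%s.npz'%n,**{k:np.asarray(v) for k,v in c.items()})
    return c
def cloud(c):
    f=200/np.tan(np.radians(float(c['fovy']))/2); d=c['depth']
    v,u=np.mgrid[0:400,0:640]
    p=np.stack([(u-c['cx'])/f*d,(v-c['cy'])/f*d,d],-1)
    T=np.asarray(c['pose']); w=p@T[:3,:3].T+T[:3,3]; w[d==0]=np.nan
    return w
E
python3 - <<'E'
from h import *
for n in('scene','side'):
    c=cam(n,n+'0.png');print(n,c['fovy'],c['cx'],c['cy'],np.round(c['pose'],3).tolist(),(c['depth']>0).mean())
o=bot.get_obs();print({k:np.round(v,3).tolist() for k,v in o.items()})
E
```

```text
scene 43.6110953635298 324.02082714222746 193.4108140443023 [[0.865, -0.374, 0.334, 0.018], [-0.501, -0.643, 0.58, -0.902], [-0.002, -0.669, -0.743, 1.262], [0.0, 0.0, 0.0, 1.0]] 0.9959453125
side 57.50218900591431 320.62015995154985 199.78714581902304 [[0.844, -0.268, 0.465, 0.134], [-0.537, -0.435, 0.723, -0.682], [0.009, -0.86, -0.511, 0.569], [0.0, 0.0, 0.0, 1.0]] 0.99593359375
{'t': 0.1, 'q': [-1.279, 0.478, 0.022, 1.556, -0.011, 1.109, -0.083], 'joint_vel': [0.001, -0.002, -0.0, -0.002, -0.001, 0.002, 0.001], 'joint_torque': [0.004, -59.775, 1.613, -28.195, 0.013, 0.005, 0.0], 'eef_pos': [0.263, 0.621, 0.23], 'tool_rot': [-0.0, 0.199, 0.98, -0.001], 'contact_force': [-1.216, -0.07, 0.668], 'torque': [-0.017, -0.0, -0.003], 'grasp_force': 0.0, 'gripper_width': 1.001}
```

View pics/scene0.png

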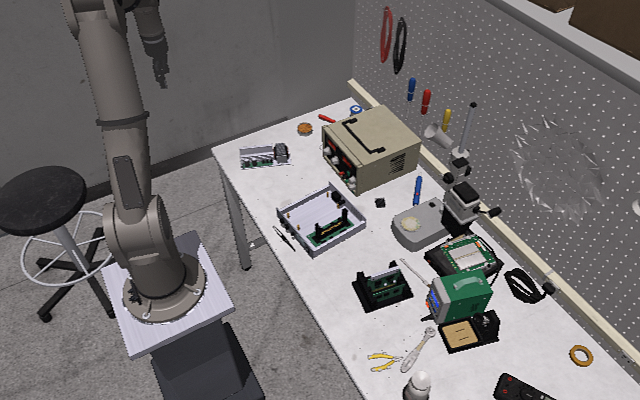

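View pics/side0.png

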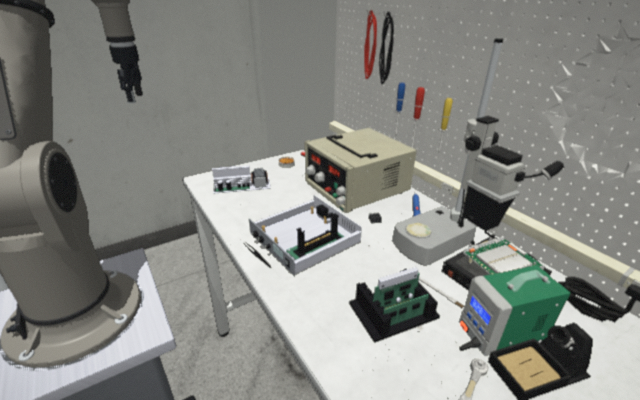

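The scene view shows the module at about (262,155), the chassis at (322,220) and the rack with the card at (385,285). The side view shows the bar at about (398,277). Next I'll build a top-down map from both depth images.

```bash
python3 - <<'E'
from h import *
# world grid: rows = x descending, cols = y descending, 1.5mm
img=[]
for n in('scene','side'):
    c=dict(np.load(f'last_{n}.npz')); w=cloud(c)
    for nm,(u,v) in dict(scene=dict(mod=(262,155),ch=(322,220),rack=(385,285)),side=dict(mod=(240,180),ch=(305,235),rack=(398,277)))[n].items(): print(n,nm,w[v,u].round(3))
    if n=='scene':
        b=c['pixels'][120:320,225:425,::-1]; cv2.imwrite('pics/z1.png',cv2.resize(b,(590,590),interpolation=cv2.INTER_CUBIC))
    # points high
    for nm,(u0,u1,v0,v1) in dict(scene=dict(mod=(235,295,140,172),rack=(350,415,255,315)),side=dict(mod=(205,275,160,195),rack=(345,440,260,340)))[n].items():
        p=w[v0:v1,u0:u1].reshape(-1,3); p=p[p[:,2]>(.05 if nm=='mod' else .085)]; print(nm,len(p),p.min(0).round(3),p.max(0).round(3),np.median(p,0).round(3))
E
```

```text
scene mod [0.472 0.328 0.032]
scene ch [ 0.516 -0.023  0.012]
scene rack [ 0.54  -0.338  0.043]
mod 196 [0.402 0.295 0.05 ] [0.544 0.367 0.077] [0.458 0.34  0.063]
rack 177 [ 0.49  -0.34   0.085] [ 0.586 -0.315  0.106] [ 0.538 -0.33   0.098]
side mod [0.476 0.326 0.026]
side ch [ 0.512 -0.023  0.013]
side rack [ 0.536 -0.329  0.097]
mod 255 [0.4  0.32 0.05] [0.511 0.367 0.072] [0.455 0.343 0.062]
rack 404 [ 0.49  -0.337  0.085] [ 0.588 -0.314  0.103] [ 0.536 -0.328  0.097]
```

View pics/z1.png

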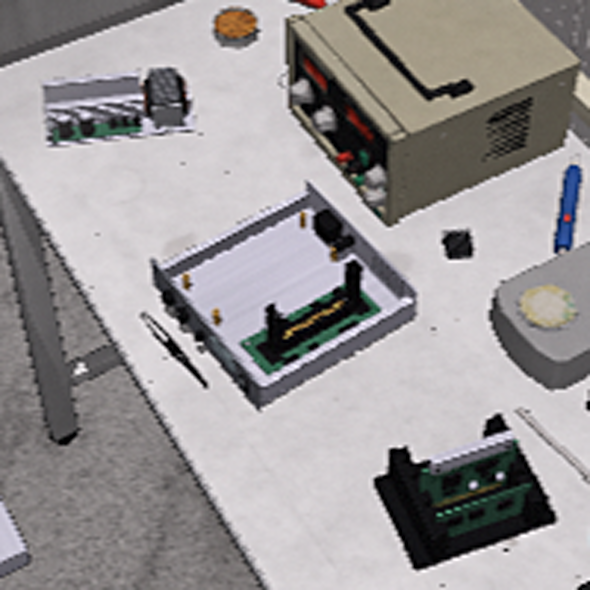

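```bash
cat >> h.py <<'E'
def go(x,y,z,yaw=0.):
    """tool shift (cm) and spin to reach world xyz with tool x = -(cos yaw, sin yaw), tool y=(-sin,cos)"""
    o=bot.get_obs(); M=R.from_quat(np.roll(o['tool_rot'],-1)).as_matrix()
    d=M.T@(np.array([x,y,z])-o['eef_pos'])*100
    # spin about tool z: target y axis in tool frame
    ty=M.T@np.array([-np.sin(yaw),np.cos(yaw),0]); s=np.arctan2(-ty[0],ty[1])
    print('t',round(o['t'],2),'eef',np.round(o['eef_pos'],4),'shift',d.round(2),'spin',round(s,4),'w',round(o['gripper_width'],3),'F',np.round(o['contact_force'],1),'g',round(o['grasp_force'],1))
E
python3 -c "
from h import *
go(.44,.34,.36)"
```

```text
t 0.1 eef [0.2625 0.6213 0.2304] shift [-27.3  -19.03 -12.92] spin -0.3997 w 1.001 F [-1.2 -0.1  0.7] g 0.0
```

```bash
python3 -m jog '[[-1,-0.7,-0.5,0],[-4,-3,-2,-0.1],[-8,-5.5,-4,-0.2],[-12,-8.5,-6,-0.3],[-16,-11,-8,-0.4],[-20,-14,-10,-0.4],[-23.5,-16.5,-11.5,-0.4],[-26,-18,-12.5,-0.4],[-27.3,-19,-12.9,-0.4],[-27.3,-19,-12.9,-0.4],[-27.3,-19,-12.9,-0.4]]'
python3 - <<'E'
from h import *
c=cam('wrist','w1.png'); print(c['fovy'],np.round(c['pose'],3).tolist())
go(.44,-.3,.36)
E
```

```text
t: 1.02
eef_pos: [0.4437, 0.3355, 0.3622]
tool_rot: [0.002, 0.004, 1.0, 0.0]
contact_force: [0.2, 0.7, -0.0]
gripper_width: 1.001
grasp_force: 0.0
60.23143611464595 [[0.009, 0.948, 0.32, 0.362], [1.0, -0.009, -0.003, 0.338], [0.0, 0.32, -0.948, 0.504], [0.0, 0.0, 0.0, 1.0]]
t 1.07 eef [0.4416 0.3382 0.3612] shift [ -0.13 -63.82   0.07] spin -0.0045 w 1.003 F [0.2 0.6 0.2] g 0.0
```

View pics/w1.png

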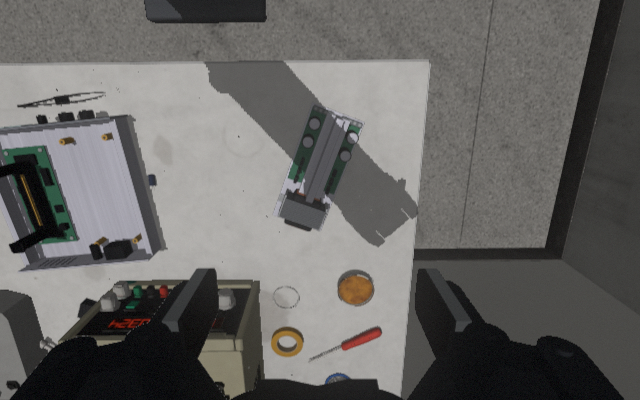

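The wrist view shows the module with its web running from (335,120) to (310,200), a yaw of about -17°, with the transformer at (303,210) on the far side. The chassis standoffs are at (67,142), (107,137), (97,243) and (137,238).

```bash
cp last_wrist.npz m1.npz
python3 -m jog '[[0,-1,0,0],[0,-3.5,0,0],[0,-7,0,0],[0,-11,0,0],[0,-15,0,0],[0,-19,0,0],[0,-23,0,0],[0,-27,0,0],[0,-31,0,0],[0,-34,0,0],[0,-35.5,0,0],[0,-36,0,0],[0,-36,0,0],[0,-36,0,0]]'
python3 -c "
from h import *
cam('wrist','w2.png')"; cp last_wrist.npz c1.npz
python3 -m jog '[[0,-1,0,0],[0,-3.5,0,0],[0,-7,0,0],[0,-11,0,0],[0,-15,0,0],[0,-19,0,0],[0,-23,0,0],[0,-26,0,0],[0,-28,0,0],[0,-29,0,0],[0,-29,0,0],[0,-29,0,0]]'
python3 - <<'E'
from h import *
cam('wrist','w3.png')
a=cv2.imread('pics/w2.png');b=cv2.imread('pics/w3.png')
cv2.imwrite('pics/w23.png',np.hstack([a[:400,120:520],b[:400,120:520]]))
E
cp last_wrist.npz r1.npz
```

```text
t: 2.23
eef_pos: [0.4401, -0.0177, 0.3599]
tool_rot: [-0.0, -0.001, 1.0, 0.0]
contact_force: [0.0, -0.2, -0.8]
gripper_width: 1.001
grasp_force: 0.0
t: 3.28
eef_pos: [0.4405, -0.3092, 0.3599]
tool_rot: [-0.0, -0.0, 1.0, 0.0]
contact_force: [-0.5, 0.9, 0.1]
gripper_width: 0.999
grasp_force: 0.0
```

View pics/w23.png

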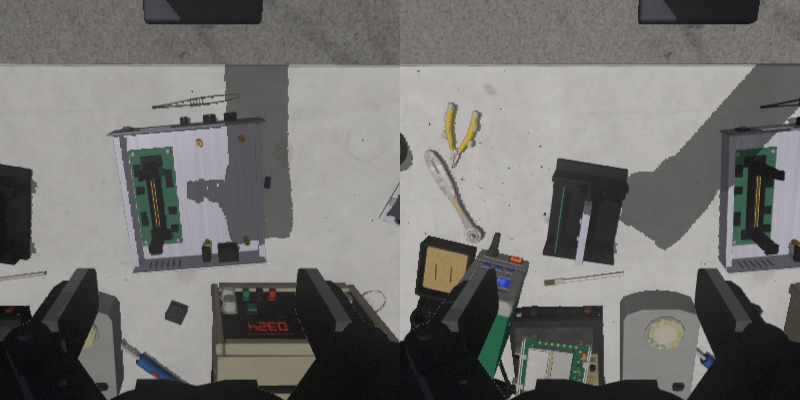

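Left half of the view: chassis guide tops at about (150,155) and (157,243), with standoffs at (199,143), (242,138), (207,243) and (247,240). Right half: card bar from (588,203) to (580,262), with the bare board to its left. Now I'll fit these from depth.

```bash
cat > meas.py <<'E'
from h import *
def rect(p):
    (c,s,a)=cv2.minAreaRect((p[:,:2]*1000).astype(np.float32)); 
    if s[0]<s[1]: s=s[::-1]; a-=90
    return np.round(c,1),np.round(s,1),round((a+90)%180-90,2)
def sel(f,lo,hi,zlo,zhi):
    w=cloud(dict(np.load(f))); m=(w[...,0]>lo[0])&(w[...,0]<hi[0])&(w[...,1]>lo[1])&(w[...,1]<hi[1])&(w[...,2]>zlo)&(w[...,2]<zhi)
    return w[m],np.load(f)['pixels'][m]
E
python3 - <<'E'
from meas import *
for f in('r1','last_scene','last_side'):
    p,_=sel(f+'.npz',(.47,-.37),(.61,-.29),.094,.115); print(f,'bar',len(p),rect(p),np.percentile(p[:,2],[5,50,95]).round(4))
for f in('m1','last_scene','last_side'):
    p,_=sel(f+'.npz',(.38,.27),(.56,.4),.06,.09); print(f,'web',len(p),rect(p),np.percentile(p[:,2],[5,50,95]).round(4))
for f in('c1','r1','m1','last_scene','last_side'):
    p,_=sel(f+'.npz',(.43,-.14),(.63,.0),.06,.1)
    for g in(p[p[:,0]<.53],p[p[:,0]>.53]):
        if len(g)>5:
            t=g[g[:,2]>.072]
            print(f,'guide',len(g),rect(g) ,len(t),t.mean(0).round(4) if len(t) else '',g[:,2].max().round(4))
p,c=sel('c1.npz',(.40,-.13),(.65,.12),.02,.04); c=c.astype(int)
m=(c[:,0]-c[:,2]>40); q=p[m]; 
print(len(q))
for x0 in((.40,.53),(.53,.65)):
  for y0 in((-.02,.035),(.035,.1)):
    g=q[(q[:,0]>x0[0])&(q[:,0]<x0[1])&(q[:,1]>y0[0])&(q[:,1]<y0[1])]
    if len(g): t=g[g[:,2]>g[:,2].max()-.004];print('so',len(g),np.median(t,0).round(4),np.ptp(t,0).round(4))
# chassis walls
p,_=sel('c1.npz',(.38,-.16),(.66,.14),.03,.056); print('chassis',rect(p))
p,_=sel('r1.npz',(.43,-.42),(.65,-.25),.04,.058); print('rack',rect(p))
E
```

```text
r1 bar 484 (array([ 537.2, -325.1]), array([83.9, 10. ]), -9.3) [0.0976 0.0991 0.1005]
last_scene bar 122 (array([ 541.1, -328.7]), array([85.8, 13.6]), -10.35) [0.0954 0.1002 0.1049]
last_side bar 256 (array([ 538. , -325.5]), array([83.5, 11.6]), -9.5) [0.0948 0.1005 0.1021]
m1 web 721 (array([454.4, 346.2]), array([115.8,  10.3]), -20.95) [0.0651 0.0672 0.0685]
last_scene web 123 (array([458.4, 341.2]), array([114. ,  18.9]), -19.29) [0.0611 0.0664 0.0725]
last_side web 151 (array([455.9, 343. ]), array([114.5,  16.9]), -21.84) [0.0609 0.0668 0.0706]
c1 guide 162 (array([463.5, -80.7]), array([19., 14.]), -85.38) 128 [ 0.4633 -0.0813  0.0785] 0.0825
c1 guide 189 (array([566.1, -71.2]), array([18.9, 14.9]), -84.17) 137 [ 0.5664 -0.0717  0.0779] 0.083
r1 guide 220 (array([463.3, -81.2]), array([18.6, 14.8]), -81.51) 129 [ 0.4632 -0.0797  0.0782] 0.0826
r1 guide 234 (array([565.9, -71.6]), array([17.9, 15.2]), -81.47) 142 [ 0.5665 -0.0705  0.0777] 0.0821
m1 guide 60 (array([463.7, -72.9]), array([11.9,  3.5]), 4.87) 0  0.0709
m1 guide 276 (array([565.8, -71.3]), array([20.3, 14.5]), -84.23) 173 [ 0.5657 -0.0715  0.0777] 0.0822
last_scene guide 37 (array([466.7, -84.5]), array([20.2, 14.3]), -83.93) 24 [ 0.4667 -0.0829  0.0788] 0.0861
last_scene guide 47 (array([568.8, -74.1]), array([18. , 16.1]), -88.29) 30 [ 0.5687 -0.0733  0.0793] 0.0854
last_side guide 77 (array([465.9, -80.9]), array([19.1, 14.6]), -71.81) 45 [ 0.465  -0.0818  0.0783] 0.0834
last_side guide 77 (array([566.5, -71. ]), array([20.7, 14.2]), -86.47) 46 [ 0.5667 -0.0719  0.0792] 0.0843
111
so 26 [ 0.4298 -0.0141  0.0283] [0.0071 0.0069 0.0038]
so 12 [0.5847 0.     0.0286] [0.003  0.0061 0.0039]
so 1 [0.5847 0.0606 0.0278] [0. 0. 0.]
chassis (array([533.5, -16.3]), array([279.9, 209.7]), 7.47)
rack (array([ 563. , -343.1]), array([175.5, 131.6]), -9.36)
```

```bash
python3 -c "
from h import *
go(.537,-.325,.14,-.162)"
```

```text
t 3.33 eef [ 0.4407 -0.3084  0.36  ] shift [-9.64 -1.69 21.99] spin 0.1638 w 0.998 F [-0.4 -0.3 -0.5] g 0.0
```

```bash
python3 -m jog '[[-0.5,-0.1,1,0.02],[-2,-0.3,4,0.06],[-4,-0.6,8,0.1],[-6,-1,12,0.16],[-8,-1.4,16,0.16],[-9.2,-1.6,19,0.16],[-9.6,-1.7,21,0.16],[-9.64,-1.7,22,0.16],[-9.64,-1.7,22,0.16],[-9.64,-1.7,22,0.16]]' 0.29
python3 - <<'E'
from meas import *
cam('wrist','w4.png')
for z in (.09,.094,.096):
    p,_=sel('last_wrist.npz',(.47,-.37),(.61,-.28),z,.107); print('bar',len(p),rect(p),np.percentile(p[:,2],[5,50,95]).round(4))
go(.537,-.325,.073,-.162)
E
```

```text
t: 4.17
eef_pos: [0.5366, -0.3262, 0.1407]
tool_rot: [-0.0, 0.08, 0.997, -0.0]
contact_force: [-0.4, -0.7, 1.2]
gripper_width: 0.354
grasp_force: 0.0
bar 2339 (array([ 537.9, -325.2]), array([84.1, 10.1]), -9.53) [0.098  0.0993 0.1004]
bar 2306 (array([ 538. , -325.1]), array([84. ,  9.9]), -9.53) [0.0981 0.0993 0.1004]
bar 2292 (array([ 538. , -325.1]), array([84. ,  9.9]), -9.53) [0.0982 0.0993 0.1004]
t 4.22 eef [ 0.5371 -0.3268  0.1418] shift [0.05 0.18 6.88] spin 0.0018 w 0.353 F [-0.5  0.6 -0.1] g 0.0
```

View pics/w4.png

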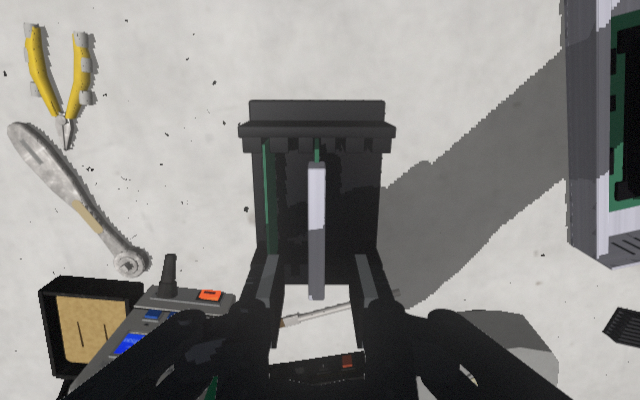

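The bar, from (316,165) to (316,298), lies centred between the open fingers, and the bare board at (267,195) is clear of them. I'll descend and grip.

```bash
python3 -m jog '[[0,0.15,0.5,0.005],[0,0.15,1.5,0.005],[-0.05,0.15,3,0.005],[-0.05,0.15,4.5,0.005],[-0.05,0.15,5.8,0.005],[-0.05,0.15,6.6,0.005],[-0.05,0.15,6.8,0.005],[-0.05,0.15,6.8,0.005],[-0.05,0.15,6.8,0.005]]'
python3 -m jog '[[0,0,0,0],[0,0,0,0],[0,0,0,0],[0,0,0,0],[0,0,0,0],[0,0,0,0]]' 1 70
python3 -m jog '[[0,0,-0.3,0],[0,0,-1,0],[0,0,-2.5,0],[0,0,-4.5,0],[0,0,-7,0],[0,0,-9.5,0],[0,0,-12,0],[0,0,-13.5,0],[0,0,-14,0],[0,0,-14,0],[0,0,-14,0]]'
python3 - <<'E'
from meas import *
c=cam('wrist','w5.png')
w=cloud(c); o=bot.get_obs(); e=o['eef_pos']
m=(np.abs(w[...,0]-e[0])<.06)&(np.abs(w[...,1]-e[1])<.03)&(w[...,2]>e[2]+.018)&(w[...,2]<e[2]+.032)
p=w[m]; print(len(p),rect(p),np.percentile(p[:,2],[1,50,95]).round(4), p.min(0).round(4),p.max(0).round(4))
go(.5148,-.076,.215,.093)
E
```

```text
t: 4.97
eef_pos: [0.5378, -0.3255, 0.0728]
tool_rot: [0.0, 0.082, 0.997, -0.0]
contact_force: [0.4, -0.9, 0.8]
gripper_width: 0.354
grasp_force: 0.0
t: 5.47
eef_pos: [0.5381, -0.3258, 0.0733]
tool_rot: [0.001, 0.082, 0.997, -0.0]
contact_force: [0.1, -0.7, 6.5]
gripper_width: 0.101
grasp_force: 69.3
t: 6.38
eef_pos: [0.5371, -0.3243, 0.2114]
tool_rot: [-0.001, 0.082, 0.997, 0.001]
contact_force: [-0.4, -0.6, -2.7]
gripper_width: 0.102
grasp_force: 69.0
5774 (array([ 536.3, -320.9]), array([81.1, 34.7]), 6.79) [0.2296 0.2374 0.2402] [ 0.4953 -0.3395  0.2289] [ 0.5775 -0.304   0.2429]
t 6.43 eef [ 0.5368 -0.3242  0.2109] shift [ 6.24 24.12 -0.37] spin -0.2575 w 0.103 F [ 0.5  0.2 -2.2] g 69.0
```

View pics/w5.png

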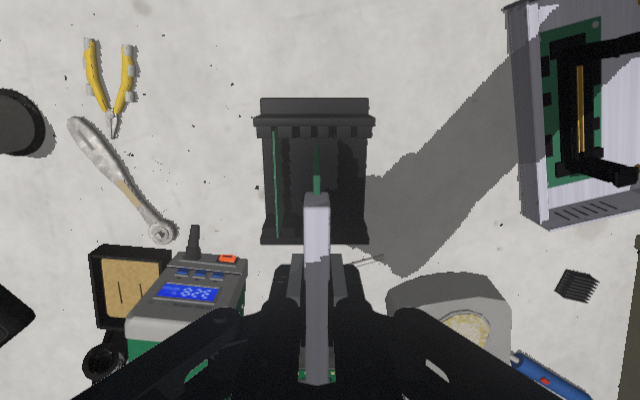

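The card is held by the bar, which spans (316,193) to (316,380), and is centred in the fingers. I'll move over the guides.

```bash
python3 -m jog '[[0.15,0.6,0,0],[0.6,2.4,0,-0.03],[1.2,4.8,0,-0.06],[2,8,0,-0.1],[2.9,11.3,0,-0.14],[3.7,14.6,0,-0.18],[4.6,17.8,0,-0.22],[5.3,20.5,0,-0.25],[5.9,22.8,0,-0.257],[6.2,23.9,0,-0.257],[6.24,24.12,0,-0.257],[6.24,24.12,0,-0.257],[6.24,24.12,0,-0.257]]'
python3 - <<'E'
from meas import *
c=cam('wrist','w6.png'); w=cloud(c); o=bot.get_obs(); e=o['eef_pos']
p=c['pixels'].astype(int)
m=(np.abs(w[...,0]-e[0])<.06)&(np.abs(w[...,1]-e[1])<.03)&(w[...,2]>e[2]+.02)&(w[...,2]<e[2]+.035)&(p.min(-1)>75)
q=w[m]; 
# restrict to bar: distance to axis
a=np.array([np.cos(.093),np.sin(.093)]); d=q[:,:2]-e[:2]; s=d@a; t=d@[-a[1],a[0]]
k=abs(t)<.007; q,s=q[k],s[k]; print(len(q),rect(q)); print('ends',np.percentile(s,[0,1,99,100]).round(4),'pitch',np.polyfit(s,q[:,2],1).round(4))
W=cloud(c)
for g in((.43,.50),(.53,.62)):
    mm=(W[...,0]>g[0])&(W[...,0]<g[1])&(abs(W[...,1]+.076)<.03)&(W[...,2]>.06)&(W[...,2]<.09); print('g',mm.sum(), rect(W[mm]) if mm.sum()>5 else '')
go(.5148,-.0757,.15,.093)
E
```

```text
t: 7.52
eef_pos: [0.5152, -0.0778, 0.212]
tool_rot: [-0.0, -0.046, 0.999, -0.0]
contact_force: [-0.6, -0.3, -2.2]
gripper_width: 0.102
grasp_force: 69.0
4322 (array([514.4, -76.5]), array([82.1, 10. ]), 5.49)
ends [-0.0417 -0.0414  0.0383  0.0404] pitch [0.0027 0.238 ]
g 365 (array([463.9, -80.7]), array([18.8, 13.8]), -85.22)
g 0 
t 7.57 eef [ 0.5153 -0.0783  0.212 ] shift [0.02 0.26 6.2 ] spin -0.0026 w 0.102 F [-0.2 -0.4 -2.4] g 69.0
```

View pics/w6.png

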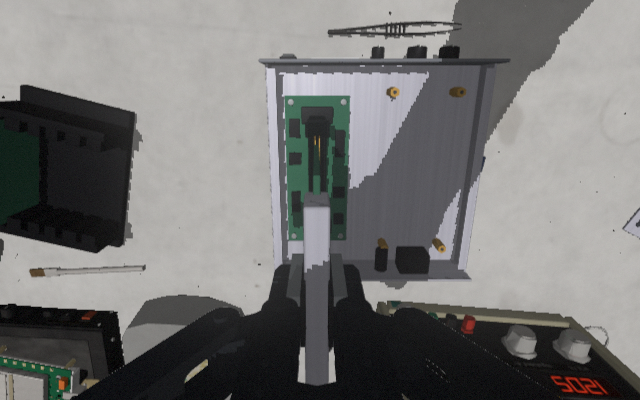

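The card sits over the slot with its chips towards the outer wall (left side of the image), in line with the slot at (318,150). I'll lower it into the mouths.

```bash
python3 -m jog '[[0,0.12,0.5,0],[0,0.12,2,0],[0,0.12,4,0],[0,0.12,6,0],[0,0.12,7,0],[0,0.12,7.6,0],[0,0.12,8,0],[0,0.12,8,0]]'
python3 -c "
from h import *
go(.515,-.0765,.09,.093)"
```

```text
t: 8.23
eef_pos: [0.5154, -0.0765, 0.132]
tool_rot: [-0.0, -0.046, 0.999, -0.0]
contact_force: [0.4, -1.4, -3.0]
gripper_width: 0.108
grasp_force: 68.8
t 8.23 eef [ 0.5154 -0.0765  0.132 ] shift [0.04 0.01 4.2 ] spin -0.0017 w 0.108 F [ 0.4 -1.4 -3. ] g 68.8
```

```bash
python3 -m jog '[[0,0,0.3,0],[0,0,0.8,0],[0,0,1.3,0],[0,0,1.8,0],[0,0,2.3,0],[0,0,2.8,0],[0,0,3.3,0],[0,0,3.7,0],[0,0,4,0],[0,0,4,0]]' - 90
python3 -c "
from h import *
go(.515,-.0765,.0803,.093)"
```

```text
t: 9.07
eef_pos: [0.5155, -0.0764, 0.0914]
tool_rot: [0.0, -0.046, 0.999, -0.001]
contact_force: [1.8, -5.5, -5.1]
gripper_width: 0.097
grasp_force: 91.5
t 9.07 eef [ 0.5155 -0.0764  0.0914] shift [ 0.05 -0.01  1.11] spin -0.0013 w 0.097 F [ 1.8 -5.5 -5.1] g 91.5
```

```bash
python3 -m jog '[[0.02,-0.06,0.1,0],[0.02,-0.06,0.25,0],[0.02,-0.06,0.4,0],[0.02,-0.06,0.55,0],[0.02,-0.06,0.7,0],[0.02,-0.06,0.85,0],[0.02,-0.06,1.0,0],[0.02,-0.06,1.1,0],[0.02,-0.06,1.15,0],[0.02,-0.06,1.15,0]]'
python3 -c "
from h import *
go(.515,-.0765,.0803,.093)"
```

```text
t: 9.9
eef_pos: [0.5156, -0.0766, 0.0809]
tool_rot: [0.0, -0.046, 0.999, -0.0]
contact_force: [0.9, -4.9, 3.4]
gripper_width: 0.097
grasp_force: 93.0
t 9.9 eef [ 0.5156 -0.0766  0.0809] shift [0.05 0.01 0.06] spin -0.001 w 0.097 F [ 0.9 -4.9  3.4] g 93.0
```

```bash
python3 -m jog '[[0,0,0.05,0],[0,0,0.1,0],[0,0,0.15,0],[0,0,0.2,0],[0,0,0.2,0],[0,0,0.2,0]]'
python3 -m jog '[[0,0,0.05,0],[0,0,0.1,0],[0,0,0.15,0],[0,0,0.15,0],[0,0,0.15,0]]'
```

```text
t: 10.4
eef_pos: [0.5158, -0.0767, 0.0802]
tool_rot: [0.001, -0.046, 0.999, 0.0]
contact_force: [-4.5, -4.4, 21.0]
gripper_width: 0.097
grasp_force: 95.6
t: 10.82
eef_pos: [0.5159, -0.0768, 0.0801]
tool_rot: [0.001, -0.046, 0.999, 0.001]
contact_force: [-9.9, -3.1, 38.9]
gripper_width: 0.099
grasp_force: 98.4
```

The card has bottomed out: TCP z 0.080 as predicted, with the force rising sharply. I'll relax, release and rise.

```bash
python3 -m jog '[[0,0,-0.15,0],[0,0,-0.3,0],[0,0,-0.3,0],[0,0,-0.3,0]]'
python3 -m jog '[[0,0,0,0],[0,0,0,0],[0,0,0,0],[0,0,0,0],[0,0,0,0]]' 0.2
python3 -m jog '[[0,0,-0.3,0],[0,0,-1,0],[0,0,-2.5,0],[0,0,-5,0],[0,0,-8,0],[0,0,-12,0],[0,0,-16,0],[0,0,-19,0],[0,0,-20,0],[0,0,-20,0],[0,0,-20,0]]'
python3 - <<'E'
from meas import *
c=cam('wrist','w7.png'); 
p,_=sel('last_wrist.npz',(.45,-.11),(.59,-.04),.094,.125); print('bar',len(p),rect(p),np.percentile(p[:,2],[5,50,95]).round(4))
a=.093;u=np.array([np.cos(a),np.sin(a)]);s=(p[:,:2]-[.515,-.076])@u; print(np.polyfit(s,p[:,2],1).round(4))
for d in(43,):
  b=np.radians(-20.95); print('balance', np.array([.0,0]))
go(.36,.2,.33,-.366)
E
```

```text
t: 11.15
eef_pos: [0.5155, -0.0766, 0.0805]
tool_rot: [0.0, -0.046, 0.999, -0.0]
contact_force: [0.1, -5.7, 7.3]
gripper_width: 0.101
grasp_force: 93.1
t: 11.57
eef_pos: [0.5149, -0.0756, 0.08]
tool_rot: [-0.0, -0.046, 0.999, 0.0]
contact_force: [-0.5, -0.6, -0.3]
gripper_width: 0.397
grasp_force: 0.0
t: 12.48
eef_pos: [0.515, -0.0761, 0.2803]
tool_rot: [0.0, -0.046, 0.999, 0.0]
contact_force: [-0.3, 0.6, -0.9]
gripper_width: 0.398
grasp_force: 0.0
bar 954 (array([515.1, -76.1]), array([83.7,  9.8]), 5.43) [0.1051 0.1066 0.1078]
[0.0149 0.1065]
balance [0. 0.]
t 12.53 eef [ 0.5144 -0.076   0.2793] shift [12.84 28.91 -5.04] spin 0.4584 w 0.399 F [ 0.6 -0.1 -0.7] g 0.0
```

View pics/w7.png

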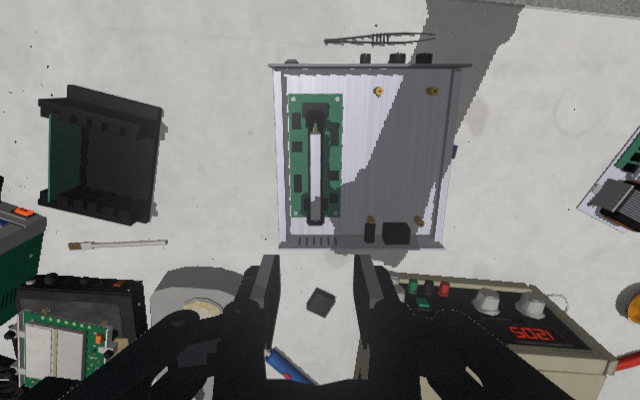

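The card stands seated in the slot, the bar (316,135)–(316,220) parallel to it. I'll check the bar's tilt against the earlier view and the surroundings of the module's web.

```bash
python3 - <<'E'
from meas import *
p,_=sel('r1.npz',(.47,-.37),(.61,-.29),.094,.115); a=-.163;u=np.array([np.cos(a),np.sin(a)]);s=(p[:,:2]-[.537,-.325])@u; print('r1 slope',np.polyfit(s,p[:,2],1).round(4))
w=cloud(dict(np.load('m1.npz'))).reshape(-1,3)
p=w[(w[:,2]>.06)&(abs(w[:,0]-.455)<.1)&(abs(w[:,1]-.34)<.08)&(w[:,2]<.09)]
b=np.radians(-20.95);u=np.array([np.cos(b),np.sin(b)]);n=np.array([-u[1],u[0]]);c=np.array([.4544,.3462])
d=p[:,:2]-c; print('web slope',np.polyfit(d@u,p[:,2],1).round(4),np.percentile(d@u,[0,100]))
d=w[:,:2]-c; X=d@u-.028; Y=d@n
for lo,hi in((-.01,.0),(0,.01),(.01,.02),(.02,.03),(.03,.04),(.04,.06)):
    r=[]
    for y0 in range(-60,60,10):
        k=(X>lo)&(X<hi)&(Y*1000>=y0)&(Y*1000<y0+10); r.append(round(1000*np.nanmax(w[k,2])) if k.any() else -1)
    print(lo,r)
k=(w[:,2]>.09)&(w[:,1]>.1)&(w[:,0]>.45)&(w[:,0]<.75)&(w[:,2]<.2); print('box',w[k].min(0),w[k].max(0))
k2=k&(w[:,1]>.25);print(w[k2].min(0) if k2.any() else '')
E
```

```text
r1 slope [0.0039 0.0991]
web slope [0.0012 0.067 ] [-0.05790526  0.05791592]
-0.01 [425, 404, 7, 21, 39, 69, 68, 39, 20, 6, 2, 1]
0 [1, 2, 6, 21, 39, 68, 70, 39, 22, 7, 0, 0]
0.01 [1, 2, 7, 21, 40, 69, 70, 39, 21, 6, 1, 1]
0.02 [1, 1, 7, 20, 39, 69, 69, 39, 20, 6, 1, 1]
0.03 [1, 1, 38, 36, 40, 40, 41, 40, 37, 36, 1, 1]
0.04 [1, 1, 41, 46, 45, 46, 45, 46, 46, 42, 1, 2]
box [0.65773038 0.10000086 0.09026184] [0.74992994 0.2424036  0.16136418]
```

The +x end of the bar looks about 1 mm high, so I'll press it down with closed fingertips.

```bash
python3 -m jog '[[-0.6,0,1,0],[-1.5,0,3,0],[-2.5,0,6,0],[-2.5,0,10,0],[-2.5,0,13,0],[-2.5,0,15,0],[-2.5,0,16,0],[-2.5,0,16.4,0],[-2.5,0,16.5,0],[-2.5,0,16.5,0]]' 1 20
python3 -m jog '[[0,0,0.2,0],[0,0,0.4,0],[0,0,0.6,0],[0,0,0.75,0],[0,0,0.85,0],[0,0,0.85,0]]'
```

```text
t: 13.37
eef_pos: [0.5406, -0.0743, 0.1156]
tool_rot: [0.0, -0.046, 0.999, -0.0]
contact_force: [0.4, -0.6, 0.2]
gripper_width: -0.004
grasp_force: 0.0
t: 13.87
eef_pos: [0.5408, -0.0742, 0.1074]
tool_rot: [0.001, -0.046, 0.999, 0.0]
contact_force: [0.2, 0.4, 4.8]
gripper_width: -0.004
grasp_force: 2.1
```

```bash
python3 -m jog '[[0,0,0.06,0],[0,0,0.12,0],[0,0,0.18,0],[0,0,0.18,0],[0,0,0.18,0]]'
python3 -m jog '[[0,0,0.06,0],[0,0,0.06,0],[0,0,0.06,0]]'
```

```text
t: 14.28
eef_pos: [0.5414, -0.0746, 0.107]
tool_rot: [0.001, -0.046, 0.999, 0.0]
contact_force: [-4.3, -0.1, 17.0]
gripper_width: 0.001
grasp_force: 8.7
t: 14.53
eef_pos: [0.5415, -0.0747, 0.1069]
tool_rot: [0.002, -0.046, 0.999, 0.0]
contact_force: [-4.7, -0.0, 23.0]
gripper_width: 0.0
grasp_force: 11.4
```

The bar end is firm at 0.107, so the card is fully home. I'll rise and go to the module.

```bash
python3 -m jog '[[0,0,-0.5,0],[0,0,-2,0],[0,0,-5,0],[0,0,-9,0],[0,0,-12,0],[0,0,-13.5,0],[0,0,-14,0],[0,0,-14,0]]' 0.2
python3 -c "
from h import *
go(.493,.331,.14,-.366)"
```

```text
t: 15.2
eef_pos: [0.5407, -0.0739, 0.2454]
tool_rot: [0.001, -0.046, 0.999, 0.0]
contact_force: [0.3, 1.4, -1.5]
gripper_width: 0.401
grasp_force: 0.0
t 15.2 eef [ 0.5407 -0.0739  0.2454] shift [ 1.04 40.75 10.55] spin 0.4584 w 0.401 F [ 0.3  1.4 -1.5] g 0.0
```

```bash
python3 -m jog '[[0,1,0,0],[0,3.5,0,0.04],[0.2,7,0,0.08],[0.2,11,0,0.14],[0.4,15,0.5,0.2],[0.5,19,1.5,0.26],[0.6,23,3,0.32],[0.7,27,4.5,0.38],[0.8,31,6,0.44],[0.9,35,7.5,0.458],[1,38,9,0.458],[1.04,40,10,0.458],[1.04,40.7,10.5,0.458],[1.04,40.75,10.5,0.458],[1.04,40.75,10.5,0.458]]'
python3 - <<'E'
from meas import *
cam('wrist','w8.png')
p,_=sel('last_wrist.npz',(.38,.27),(.56,.41),.061,.09); print('web',len(p),rect(p),np.percentile(p[:,2],[5,50,95]).round(4))
p,_=sel('last_side.npz',(.38,.27),(.6,.41),.061,.09)
go(.493,.331,.043,-.366)
E
```

```text
t: 16.45
eef_pos: [0.4919, 0.3293, 0.1384]
tool_rot: [-0.0, 0.182, 0.983, -0.001]
contact_force: [0.3, 0.0, -0.1]
gripper_width: 0.399
grasp_force: 0.0
web 2946 (array([454.8, 346.3]), array([115.9,   9.9]), -21.03) [0.0661 0.0673 0.0684]
t 16.5 eef [0.4927 0.3286 0.1392] shift [0.06 0.25 9.62] spin -0.0023 w 0.399 F [-0.1 -1.1 -0.3] g 0.0
```

View pics/w8.png

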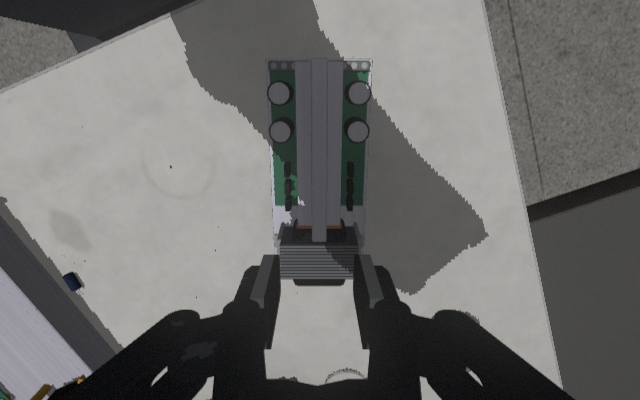

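The web runs from (319,58) to (319,240), central between the fingers, with the transformer at (318,262) on the far side. I'll descend and grip it 42 mm from the middle of the web.

```bash
python3 -m jog '[[-0.05,0.22,0.5,0],[-0.08,0.22,2,0],[-0.08,0.22,4,0],[-0.08,0.22,6,0],[-0.08,0.22,7.8,0],[-0.08,0.22,9,0],[-0.08,0.22,9.4,0],[-0.08,0.22,9.6,0],[-0.08,0.22,9.6,0],[-0.08,0.22,9.6,0]]'
python3 -m jog '[[0,0,0,0],[0,0,0,0],[0,0,0,0],[0,0,0,0],[0,0,0,0],[0,0,0,0]]' 1 110
python3 -c "
from h import *
go(.494,.331,.043,-.367)"
```

```text
t: 17.33
eef_pos: [0.4946, 0.3327, 0.0444]
tool_rot: [0.001, 0.182, 0.983, 0.001]
contact_force: [-0.7, 0.0, 0.6]
gripper_width: 0.4
grasp_force: 0.0
t: 17.83
eef_pos: [0.4939, 0.3319, 0.0444]
tool_rot: [-0.0, 0.182, 0.983, -0.0]
contact_force: [-2.6, -3.3, 7.3]
gripper_width: 0.093
grasp_force: 107.9
t 17.83 eef [0.4939 0.3319 0.0444] shift [-0.04 -0.08  0.14] spin 0.0009 w 0.093 F [-2.6 -3.3  7.3] g 107.9
```

```bash
python3 -m jog '[[0,0,-0.1,0],[0,0,-0.3,0],[0,0,-0.6,0],[0,0,-1,0],[0,0,-1.4,0],[0,0,-1.7,0],[0,0,-1.8,0],[0,0,-1.8,0]]' - 120
python3 - <<'E'
from meas import *
o=bot.get_obs(); print(np.round(o['torque'],3))
c=cam('wrist','w9.png');w=cloud(c).reshape(-1,3);e=o['eef_pos']
b=np.radians(-21);u=np.array([np.cos(b),np.sin(b)]);n=np.array([-u[1],u[0]]);d=w[:,:2]-[.4548,.3463];s=d@u;t=d@n
k=(abs(t)<.005)&(s<.02)&(s>-.06)&(w[:,2]>.07)&(w[:,2]<.1); print(k.sum(),np.polyfit(s[k],w[k,2],1).round(4))
go(.494,.331,.2,-.367)
E
```

```text
t: 18.5
eef_pos: [0.494, 0.3327, 0.0618]
tool_rot: [0.0, 0.182, 0.983, 0.0]
contact_force: [-1.0, -0.2, -8.8]
gripper_width: 0.09
grasp_force: 117.2
[-0.019 -0.033 -0.012]
4829 [-0.0004  0.0847]
t 18.55 eef [0.4938 0.3326 0.0616] shift [ -0.08  -0.14 -13.84] spin 0.0012 w 0.088 F [-0.5 -0.4 -8. ] g 117.2
```

The module is up and level: web slope about 0, moment about 0, load about 8.5 N. I'll raise it clear of the instrument box, then carry it across.

```bash
python3 -m jog '[[0,0,-0.2,0],[0,0,-0.8,0],[0,0,-1.8,0],[0,0,-3.2,0],[0,0,-5,0],[0,0,-7,0],[0,0,-9,0],[0,0,-11,0],[0,0,-13,0],[0,0,-14.6,0],[0,0,-15.8,0],[0,0,-16.6,0],[0,0,-17,0],[0,0,-17,0],[0,0,-17,0]]'
python3 -c "
from h import *
go(.5194,.0246,.235,.093)"
```

```text
t: 19.8
eef_pos: [0.4934, 0.3323, 0.2307]
tool_rot: [-0.0, 0.182, 0.983, -0.0]
contact_force: [0.1, -0.4, -8.8]
gripper_width: 0.091
grasp_force: 117.5
t 19.8 eef [0.4934 0.3323 0.2307] shift [-13.44 -27.81  -0.41] spin -0.4588 w 0.091 F [ 0.1 -0.4 -8.8] g 117.5
```

```bash
python3 -m jog '[[-0.1,-0.3,0,0],[-0.5,-1,0,-0.01],[-1,-2.1,0,-0.03],[-1.8,-3.7,0,-0.06],[-2.7,-5.6,0,-0.09],[-3.7,-7.7,0,-0.12],[-4.8,-9.9,0,-0.16],[-5.9,-12.2,0,-0.2],[-7,-14.5,0,-0.24],[-8.1,-16.8,0,-0.28],[-9.2,-19.1,0,-0.32],[-10.3,-21.2,0,-0.36],[-11.3,-23.3,0,-0.39],[-12.1,-25.1,0,-0.42],[-12.8,-26.5,0,-0.44],[-13.2,-27.4,0,-0.455],[-13.4,-27.75,0,-0.459],[-13.44,-27.8,0,-0.459],[-13.44,-27.8,0,-0.459]]'
python3 -c "
from h import *
go(.5194,.0246,.1334,.093)"
```

```text
t: 21.38
eef_pos: [0.5197, 0.0249, 0.2312]
tool_rot: [-0.0, -0.046, 0.999, 0.0]
contact_force: [0.4, -0.6, -7.9]
gripper_width: 0.087
grasp_force: 117.4
t 21.38 eef [0.5197 0.0249 0.2312] shift [ 0.03 -0.03  9.78] spin -0.0004 w 0.087 F [ 0.4 -0.6 -7.9] g 117.4
```

```bash
python3 -m jog '[[0,0,0.2,0],[0,0,0.7,0],[0,0,1.5,0],[0,0,2.6,0],[0,0,3.9,0],[0,0,5.3,0],[0,0,6.6,0],[0,0,7.8,0],[0,0,8.7,0],[0,0,9.3,0],[0,0,9.7,0],[0,0,9.8,0],[0,0,9.8,0],[0,0,9.8,0],[0,0,9.8,0]]'
python3 - <<'E'
from meas import *
c=cam('wrist','w10.png');cam('side','s10.png');o=bot.get_obs();print(np.round(o['torque'],3))
for f in('last_wrist','last_side'):
    p,_=sel(f+'.npz',(.35,-.03),(.53,.06),.146,.166); 
    r=rect(p); print(f,len(p),r,np.percentile(p[:,2],[5,50,95]).round(4))
w=cloud(c).reshape(-1,3);u=np.array([np.cos(.093),np.sin(.093)]);n=np.array([-u[1],u[0]]);d=w[:,:2]-[.5058,.0233];s=d@u;t=d@n
k=(abs(t)<.004)&(s<-.01)&(s>-.09)&(w[:,2]>.147)&(w[:,2]<.167);print('slope',np.polyfit(s[k],w[k,2],1).round(4),'web near end',s[k].min().round(4))
k=(abs(t)<.008)&(s<-.01)&(s>-.1)&(w[:,2]>.147)&(w[:,2]<.167);print('web end',s[k].min().round(4),'lateral',np.percentile(t[k],[1,99]).round(4),'yaw err',np.polyfit(s[k],t[k],1).round(4))
go(.5194,.0246,.1334,.093)
E
```

```text
t: 22.63
eef_pos: [0.5204, 0.0249, 0.134]
tool_rot: [0.001, -0.047, 0.999, 0.0]
contact_force: [-0.2, -0.5, -8.1]
gripper_width: 0.093
grasp_force: 117.4
[-0.023 -0.009  0.004]
last_wrist 9508 (array([476.1,  27.4]), array([108.1,  34.5]), -2.5) [0.1531 0.1568 0.1608]
last_side 296 (array([475.8,  22.2]), array([106.7,  25.6]), -2.3) [0.147  0.1557 0.1635]
slope [0.0005 0.1568] web near end -0.0841
web end -0.0841 lateral [-0.0031  0.0067] yaw err [-0.0001  0.0018]
t 22.73 eef [0.5202 0.0249 0.1339] shift [ 0.09 -0.03  0.05] spin 0.0002 w 0.09 F [-0.5 -0.5 -8.7] g 117.4
```

View pics/s10.png

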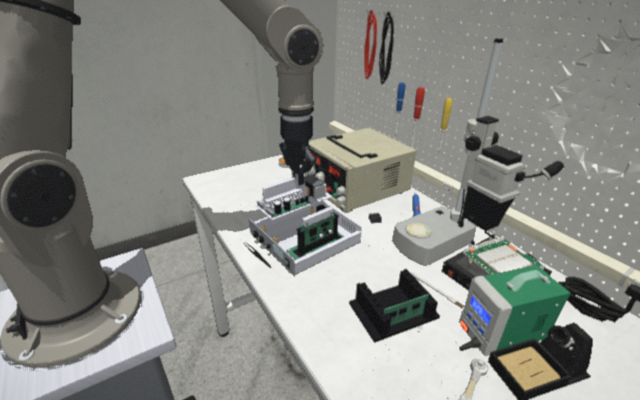

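The side view shows the card standing in the chassis at (318,235) and the module held level above the standoffs at about (285,200), with the transformer at the inlet end. One small centring correction, then I'll hand in.

```bash
python3 -m jog '[[0.05,-0.04,0,0],[0.1,-0.08,0,0],[0.15,-0.12,0.03,0],[0.15,-0.12,0.03,0],[0.15,-0.12,0.03,0],[0.15,-0.12,0.03,0],[0.15,-0.12,0.03,0],[0.15,-0.12,0.03,0]]'
python3 -c "
from station import bot
print(bot.hand_in())"
```

```text
t: 23.4
eef_pos: [0.5185, 0.0236, 0.1331]
tool_rot: [-0.0, -0.047, 0.999, -0.0]
contact_force: [-0.4, -0.4, -8.6]
gripper_width: 0.091
grasp_force: 117.4
the job is handed in; nothing more can be done
None
```

The job is handed in at 23.4 s: the card is fully home and released with its chips facing away from the standoffs, and the module is held level and square about 60 mm above its standoffs, transformer at the mains-inlet end.

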